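# Book a sample rack in at the reading station

## Robot

A 7-joint arm with a two-finger parallel gripper is mounted at the origin on the work surface. World frame = base frame: x ahead of the robot, y to its left, z up, the work surface at z = 0. Lengths are in m, angles in rad, forces in N, time in s.
With the tool pointing down it reaches from about 0.425 to 0.875 m from the base axis. Payload 4.7 kg.
Tool frame: the origin (TCP) lies midway between the tips of the shut fingers; the grasp point (between the pads) lies 19 mm behind it; z points along the fingers, y is the line along which they close (so a half turn about z gives the same grasp; the last joint's range is limited). The gripper opens to 87 mm and grips with 3 to 60 N. Pads are 19 mm wide; open, the fingers measure 117 mm over their backs; the gripper's body (75 mm by 190 mm) begins 51 mm behind the grasp point.
Start: joints at [0.014, 0.321, -0.07, 1.45, 0.023, 1.371, -0.057], TCP at [0.65, -0, 0.223] pointing down, gripper open.
Joint ranges: [-2.86, 2.86], [-0.3, 2.09], [-1.38, 1.24], [0.06, 2.45], [-1.56, 4.7], [0.09, 2.05], [-2.69, 2.69]. Speed limits (rad/s): [2.57, 2.57, 3.14, 3.14, 3.14, 3.14, 3.14].

## Interface

Orientations are given as a unit quaternion [w, x, y, z].
In Python, from workcell import manip gives the robot as it stands.
- The arm moves only by the tool jog_arm, never from a script. Its argument "steps" is a list of rows, each a list of 3 entries, a list of its own where there are three numbers: the turn, a rotation vector about the tool's x, y, z in degrees, then the shift along the tool's x, y, z in m, then the finger opening in m, from 0 to 0.087. A call has 1 to 5 rows; each row is the pose to reach, as a shift and turn from the pose commanded when the call began, along the tool's axes at that moment; what a row does not reach only later rows make up. A row lasts 1/12 s, in which the tool goes at most 41.7 mm and 7.16 degrees, less where a joint would pass 70% of its speed; a pose out of reach is approached as far as the arm can. A call with a gripper value outside its range is refused whole. The fingers move at their own pace and stop on an object; the grip force is fixed at half the most. Time passes only in rows, so rows that repeat a pose let the fingers close. It gives the time, the measured TCP pose, the force, the opening and the grip force at its end, in the units of the state.
- manip.get_state(): the state, without advancing time (a new reading comes with each control period).
- manip.capture(name): name is "scene" or "side" or "wrist"; returns a dict with "img" (420x560x3 uint8, red, green, blue), "fx", "fy", "cx", "cy" (pixels), "view" (4x4, takes a point from world to camera coordinates); the wrist camera has in their place "tool_from_camera" (4x4, takes a point from camera to tool coordinates, whose origin is the TCP and whose axes are the flange's). Camera axes: x right, y down, z forward; pixel columns grow to the right and rows downward; lengths in m; the calibration is good to about 2 mm. The wrist camera is an equidistant fisheye: a pixel r from the principal point sees the ray r / f radians off the axis. A picture is of the moment at which its call begins: read the wrist's pose just before it. There is no depth.
- manip.hand_in(): hands the job in; it is judged then, once.
The state is a dict: "time_s": time; "joint_positions": joint angles; "qvel": joint speeds; "joint_torque": joint torques, N m; "ee_pos": TCP position; "tcp_rot": TCP orientation; "force": force on the tool from outside, world axes, zero at the start; "wrist_torque": the same for the moment, N m; "opening": finger opening in m; "finger_force": force on a finger pad.
Only numpy, scipy, OpenCV 4.12 (cv2) and the standard library are available. Lean on these libraries where they do the work, as an engineer would, in place of code of your own. Each camera call takes 0.05 s, during which the arm holds its last target. There are 200 camera calls.

## Task

Book in the grey tube rack: push it along the bench with the fingers, never picking it up, until it is fully home in the corner of the white reading station, flat against the back rail and with its end tab against the side housing. Then press the green button on the station right down and let it come up again. Keep the tubes standing in the rack and leave the other things on the bench where they are.

Things in the scene. Friction and masses are not known exactly. Their poses are not given: they have to be found in the camera images.
- rack: Grey test-tube rack to be pushed, loose, 4 x 8 holes, 0.25 to 0.6 kg; slides at 1.5 to 4.5 N. Body 92 mm wide (its x), 172 mm long (its y), 55 mm tall, flat upright walls; a tab at each end makes it 196 mm long. Origin: centre of its underside, z up. It starts askew on the robot's side of the station, -x wall towards the robot, +y end towards the side housing.
- rack_tab (a point): Middle of the outer face of the tab on the rack's -y end (the end far from the station's side housing), 98 mm from the rack's centre and 40 mm up. The tabs, one in the middle of each end, are 60 mm wide, stand out 12 mm and reach from 30 to 50 mm above the bench.
- station: White L-shaped rack reading station, fixed; place and yaw vary. Origin: inner corner of the L, on the bench, z up. Back rail: inner face in the plane x = 0, from y = -240 mm to the corner, 45 mm high, 50 mm deep to +x. Side housing: inner face in the plane y = 0, from x = -110 mm to the corner, 70 mm deep to +y, 60 mm high. A flat dark sheet with a yellow edge marks the rack's place.
- rack_place (a point): Where the rack's origin lies when it is home (46 mm towards -x and 98 mm towards -y from the station's corner, on the bench): its +x wall on the back rail, the tab of its +y end on the side housing, its axes parallel to this frame's, which are the station's.
- book_button_top (a point): Centre of the top of the green round push button, 28 mm across, in a grey collar on top of the side housing, 50 mm towards -x and 35 mm towards +y from the station's corner. It is pressed straight down.
- book_button (a joint): Travel of the green button in m: 0 released, 0.006 fully down; a spring brings it back; fully down takes 5 N.
- tube0: One of four tubes with red caps, 13 mm across (cap 17 mm), 79 mm tall, standing loosely in holes near the +y end of the grey rack, top 85 mm above the bench. Origin: centre of its underside, 6 mm above the bench.
- tube1: One of four tubes with red caps, 13 mm across (cap 17 mm), 79 mm tall, standing loosely in holes near the +y end of the grey rack, top 85 mm above the bench. Origin: centre of its underside, 6 mm above the bench.
- tube2: One of four tubes with red caps, 13 mm across (cap 17 mm), 79 mm tall, standing loosely in holes near the +y end of the grey rack, top 85 mm above the bench. Origin: centre of its underside, 6 mm above the bench.
- tube3: One of four tubes with red caps, 13 mm across (cap 17 mm), 79 mm tall, standing loosely in holes near the +y end of the grey rack, top 85 mm above the bench. Origin: centre of its underside, 6 mm above the bench.
- pot_yellow: Bystander: white specimen pot 64 mm across, 68 mm tall, yellow lid. Origin: centre of its underside.
- pot_blue: Bystander: white specimen pot 64 mm across, 68 mm tall, blue lid. Origin: centre of its underside.
- bottle: Bystander: white bottle 62 mm across, 155 mm tall, blue cap. Origin: centre of its underside.
- mouse: Bystander: black computer mouse, 108 x 60 x 32 mm. Origin: centre of its underside.
- label_roll: Bystander: roll of white labels standing on its flat side, 72 mm across, 40 mm tall. Origin: centre of its underside.
- single_holder: Bystander: blue block 50 x 50 x 40 mm that holds one red-capped tube, 97 mm tall in all. Origin: centre of its underside.
Mind the look-alikes: they are no part of the job. Leave any purple look-alike of the rack alone.

How it is judged:
By the outcome, as a careful person would: the job done as asked, in the order asked, and still so for the second after the job is handed in, with the robot touching nothing.
It also fails if it takes over 72 s, if anything falls off the work surface, if the arm or the gripper's body presses on something with over 40 N, if the wrist force passes 120 N, or if a joint passes its speed limit or range.

## Working session

There is one attempt and no reset: what is moved stays moved. The work goes in short steps, Python scripts to look and compute and a tool call to move; the robot and the scene stay as the last step left them, time stands still between calls to the robot, and variables do not carry over. Pictures are saved under pics/ and viewed, at most 10 in all, crops included, and the job is handed in when it is done.

Besides the shell and the picture viewer there is one more tool, called as name([rows], argument=value, ...), one row to a line, values as JSON. jog_arm: Moves the arm, as the interface text tells. Its arguments: {"type":"object","properties":{"steps":{"type":"array","items":{"type":"array"}}},"required":["steps"]}

```bash
mkdir -p pics; python3 - <<'E'
from workcell import manip
import cv2,json,numpy as np
s=manip.get_state();print(s['ee_pos'],s['tcp_rot'],s['opening'],s['time_s'])
for n in("scene","side","wrist"):
    c=manip.capture(n);cv2.imwrite(f"pics/{n}0.png",c['img'][:,:,::-1])
    print(n,c['fx'],c['fy'],c['cx'],c['cy']);print(np.round(c.get('view',c.get('tool_from_camera')),4).tolist())
a=cv2.imread('pics/scene0.png');b=cv2.imread('pics/side0.png')
E
```

```text
[ 6.49462439e-01 -7.29223109e-05  2.21464549e-01] [-6.31030976e-04  7.07117972e-01  7.07094961e-01 -7.01211765e-04] 0.0871855286434248 0.0
scene 417.7398401900754 417.7398401900754 276.1010067489989 212.16950303867145
[[-0.8597, 0.5107, 0.0109, 0.4431], [0.3796, 0.653, -0.6554, -0.1323], [-0.3418, -0.5593, -0.7552, 1.2626], [0.0, 0.0, 0.0, 1.0]]
side 474.25874876273645 474.25874876273645 277.1564545640904 213.28030608623777
[[-0.8319, -0.5549, 0.0045, 0.4219], [-0.2939, 0.4338, -0.8517, 0.2321], [0.4707, -0.7099, -0.524, 0.9474], [0.0, 0.0, 0.0, 1.0]]
wrist 325.19226210127806 325.19226210127806 275.07921941983614 208.79290294890578
[[-0.001, -0.9547, -0.2975, 0.0819], [1.0, -0.001, 0.0, 0.0012], [-0.0003, -0.2975, 0.9547, -0.1632], [0.0, 0.0, 0.0, 1.0]]
```

View pics/scene0.png

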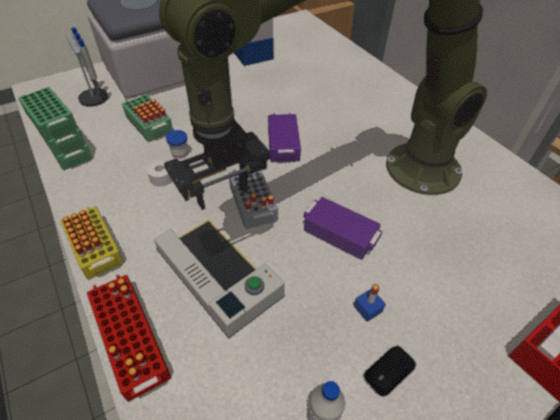

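View pics/side0.png

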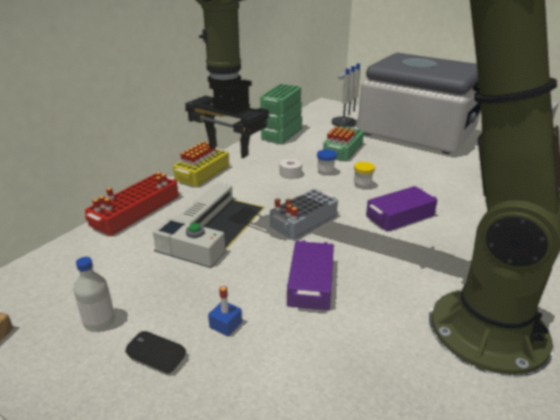

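The scene view shows the station at about (220,275) with its button at (255,284) and the grey rack at (255,200). In the side view the rack is at (303,213) and the button at (195,230). Next I'll view an enlarged composite.

```bash
python3 - <<'E'
import cv2,numpy as np
a=cv2.imread('pics/scene0.png')[155:335,145:295];b=cv2.imread('pics/side0.png')[175:275,145:345]
w=cv2.imread('pics/wrist0.png')
f=lambda i,k:cv2.resize(i,None,fx=k,fy=k,interpolation=cv2.INTER_CUBIC)
cv2.imwrite('pics/c1.png',f(b,4))
cv2.imwrite('pics/c2.png',np.hstack([f(a,3.3333)[:588],np.zeros((588,0,3),np.uint8)]))
cv2.imwrite('pics/c3.png',w)
E
```

```text
(no output)
```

View pics/c1.png

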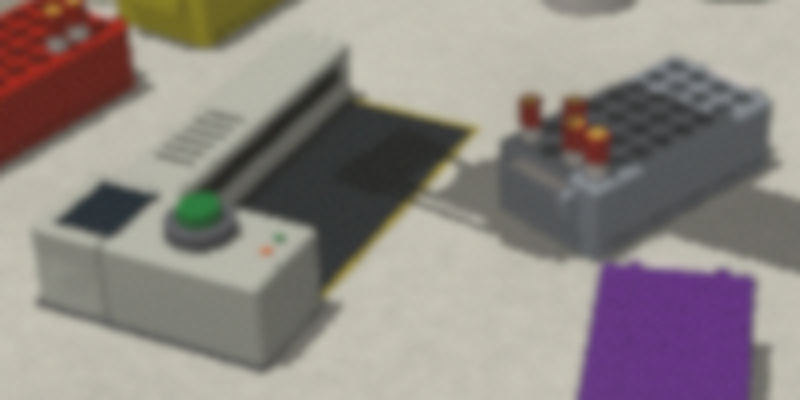

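View pics/c3.png

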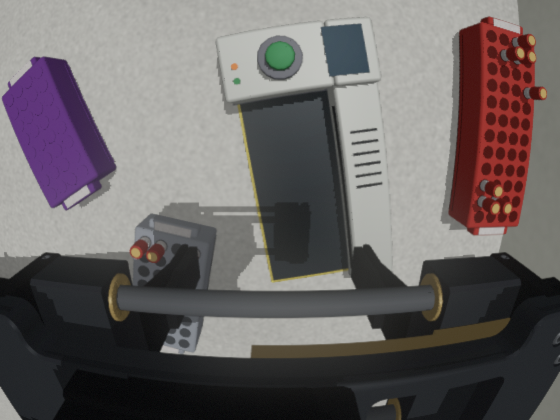

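```bash
cat > h.py <<'E'
from workcell import manip
import cv2,numpy as np
from scipy.spatial.transform import Rotation as R
def pose(s):
    T=np.eye(4);q=s['tcp_rot'];T[:3,:3]=R.from_quat([q[1],q[2],q[3],q[0]]).as_matrix();T[:3,3]=s['ee_pos'];return T
def ray(c,uv,T=None):
    x=(uv[0]-c['cx'])/c['fx'];y=(uv[1]-c['cy'])/c['fy']
    if 'view' in c: M=np.linalg.inv(c['view']);d=np.array([x,y,1])
    else:
        r=np.hypot(x,y);M=T@c['tool_from_camera'];k=np.sin(r)/max(r,1e-9);d=np.array([x*k,y*k,np.cos(r)])
    return M[:3,3],M[:3,:3]@d
def onz(c,uv,z,T=None):
    o,d=ray(c,uv,T);return (o+d*(z-o[2])/d[2])[:2]
E
python3 - <<'E'
from h import *
s=manip.get_state();T=pose(s);w=manip.capture('wrist');sd=manip.capture('side');sc=manip.capture('scene')
np.set_printoptions(precision=4,suppress=True)
def green(c,lo,hi):
    h=cv2.cvtColor(c['img'],cv2.COLOR_RGB2HSV);m=cv2.inRange(h,(50,120,50),(80,255,255))
    n,l,st,ce=cv2.connectedComponentsWithStats(m)
    return [(ce[i],st[i,4]) for i in range(1,n) if st[i,4]>25 and all(lo<=ce[i]) and all(ce[i]<=hi)]
for n,c,lo,hi,z in(('w',w,(250,30),(310,85),.07),('side',sd,(180,215),(210,245),.07),('scene',sc,(240,270),(270,300),.07)):
    for ce,a in green(c,np.array(lo),np.array(hi)): print(n,'button',ce,a,onz(c,ce,z,T))
P={'hous_out_far':(218,42,.06),'hous_in_outer':(225,102,.06),'hous_far_rail':(374,18,.06),'sheet_a':(241,107,0),'sheet_b':(272,279,0),'sheet_c':(347,269,0),'rail_in0':(333,92,.045),'rail_in1':(352,255,.045),
'rackTL':(142,217,.055),'rackTR':(215,228,.055),'rackR2':(190,350,.055)}
for k,(u,v,z) in P.items(): print('w',k,onz(w,(u,v),z,T))
Q={'r_y+x+':(505,145,.055),'r_y+x-':(598,195,.055),'r_y-x-':(770,100,.055),'r_y-x+':(675,58,.055),'bot_y+x-':(595,257,0),'bot_y-x-':(768,165,0),'hous_out_in':(320,232,.06),'hous_out_far':(262,293,.06),'sheet_b':(476,128,0),'sheet_a':(325,293,0),'sheet_c':(360,100,0),'rail_end_in':(348,50,.045)}
for k,(u,v,z) in Q.items(): print('side',k,onz(sd,(145+u/4-.4,175+v/4-.4),z))
E
```

```text
w button [276.1043  59.0095] 211 [0.6517 0.1322]
side button [194.1379 226.6897] 58 [0.6625 0.1253]
scene button [253.7857 282.6327] 98 [0.6507 0.1306]
w hous_out_far [0.5943 0.1531]
w hous_in_outer [0.6011 0.0913]
w hous_far_rail [0.7509 0.1829]
w sheet_a [0.6108 0.0865]
w sheet_b [ 0.6462 -0.1375]
w sheet_c [ 0.7479 -0.1237]
w rail_in0 [0.7106 0.1025]
w rail_in1 [ 0.741  -0.0811]
w rackTL [ 0.4993 -0.0306]
w rackTR [ 0.5846 -0.043 ]
w rackR2 [ 0.534  -0.2231]
side r_y+x+ [ 0.5658 -0.0581]
side r_y+x- [ 0.4844 -0.0412]
side r_y-x- [ 0.451  -0.2064]
side r_y-x+ [ 0.5335 -0.2215]
side bot_y+x- [ 0.4914 -0.0511]
side bot_y-x- [ 0.4515 -0.2127]
side hous_out_in [0.5961 0.0929]
side hous_out_far [0.5841 0.1597]
side sheet_b [ 0.6472 -0.1403]
side sheet_a [0.6097 0.0764]
side sheet_c [ 0.7403 -0.1255]
side rail_end_in [ 0.7417 -0.1166]
```

The wrist view gives a station corner of about (0.710, 0.108) with yaw about 9°, and a rack centre of about (0.52, -0.123) with yaw about -12°. Before moving in, I'll locate the bystanders.

```bash
python3 - <<'E'
from h import *
T=pose(manip.get_state());w=manip.capture('wrist');sd=manip.capture('side');sc=manip.capture('scene')
np.set_printoptions(precision=3,suppress=True)
for n,c,z in(('w',w,.055),('side',sd,.055),('scene',sc,.055)):
    h=cv2.cvtColor(c['img'],cv2.COLOR_RGB2HSV);m=cv2.inRange(h,(125,90,40),(150,255,255))
    for k in cv2.findContours(m,0,2)[0]:
        if cv2.contourArea(k)>300: print(n,'purple at z=.055,',[onz(c,p,z,T) for p in cv2.boxPoints(cv2.minAreaRect(k))])
for k,u,v,z in(('roll',290,163,.04),('blue',327,155,.068),('yellow',364,168,.068)): print('side',k,onz(sd,(u,v),z))
for k,u,v,z in(('roll',160,170,.04),('blue',177,137,.068)): print('scene',k,onz(sc,(u,v),z))
# rack tubes caps (red) in wrist, at z .085
h=cv2.cvtColor(w['img'],cv2.COLOR_RGB2HSV)
print(manip.get_state()['time_s'])
E
```

```text
w purple at z=.055, [array([0.266, 0.163]), array([0.399, 0.178]), array([0.479, 0.011]), array([ 0.367, -0.028])]
side purple at z=.055, [array([0.342, 0.217]), array([0.45 , 0.023]), array([ 0.361, -0.019]), array([0.268, 0.18 ])]
side purple at z=.055, [array([ 0.388, -0.234]), array([ 0.283, -0.458]), array([ 0.201, -0.296]), array([ 0.3  , -0.107])]
scene purple at z=.055, [array([0.475, 0.036]), array([ 0.371, -0.041]), array([0.291, 0.141]), array([0.393, 0.201])]
scene purple at z=.055, [array([ 0.304, -0.402]), array([ 0.22 , -0.354]), array([ 0.339, -0.169]), array([ 0.414, -0.212])]
side roll [ 0.694 -0.354]
side blue [ 0.598 -0.418]
side yellow [ 0.463 -0.399]
scene roll [ 0.695 -0.345]
scene blue [ 0.607 -0.424]
0.45
```

jog_arm([
  [[0, 0, 7], [0, -0.01, 0], 0.087],
  [[0, 0, 14], [-0.01, -0.03, 0], 0.087],
  [[0, 0, 21], [-0.02, -0.05, 0], 0.087],
  [[0, 0, 28], [-0.03, -0.08, 0], 0.087],
  [[0, 0, 35], [-0.04, -0.11, 0], 0.087],
])

```text
time_s: 0.87
ee_pos: [0.539, -0.0403, 0.2223]
tcp_rot: [-0.0, 0.888, 0.459, -0.0]
force: [-0.1, -0.1, 0.6]
opening: 0.087
finger_force: 0.0
```

jog_arm([
  [[0, 0, 7], [0, 0, 0], 0.087],
  [[0, 0, 14], [0, 0, 0], 0.087],
  [[0, 0, 21], [0, 0, 0], 0.087],
  [[0, 0, 28], [0, 0, 0], 0.087],
  [[0, 0, 35], [0, 0, 0], 0.087],
])

```text
time_s: 1.28
ee_pos: [0.54, -0.04, 0.2229]
tcp_rot: [0.0, 0.985, 0.171, 0.0]
force: [-0.5, 0.6, -0.2]
opening: 0.0868
finger_force: 0.0
```

jog_arm([
  [[0, 0, 7], [0, 0, 0], 0.087],
  [[0, 0, 14], [0, 0, 0], 0.087],
  [[0, 0, 21], [0, 0, 0], 0.087],
  [[0, 0, 28], [0, 0, 0], 0.087],
  [[0, 0, 32], [0, 0, 0], 0.087],
])

```text
time_s: 1.7
ee_pos: [0.54, -0.04, 0.2227]
tcp_rot: [0.0, 0.994, -0.107, 0.0]
force: [-0.7, 0.1, -0.3]
opening: 0.0872
finger_force: 0.0
```

jog_arm([
  [[0, 0, 0], [-0.02, 0.02, 0], 0.087],
  [[0, 0, 0], [-0.05, 0.05, 0], 0.087],
  [[0, 0, 0], [-0.08, 0.08, 0], 0.087],
  [[0, 0, 0], [-0.084, 0.087, 0], 0.087],
  [[0, 0, 0], [-0.084, 0.087, 0], 0.087],
])

```text
time_s: 2.12
ee_pos: [0.4378, -0.1103, 0.2231]
tcp_rot: [0.0, 0.994, -0.107, 0.001]
force: [-0.2, -0.3, -0.2]
opening: 0.0867
finger_force: 0.0
```

```bash
python3 - <<'E'
from h import *
s=manip.get_state();print(s['ee_pos']);np.savez('w1.npz',T=pose(s))
w=manip.capture('wrist');cv2.imwrite('pics/w1.png',w['img'][:,:,::-1])
E
```

```text
[ 0.43775834 -0.11026972  0.22310502]
```

View pics/w1.png

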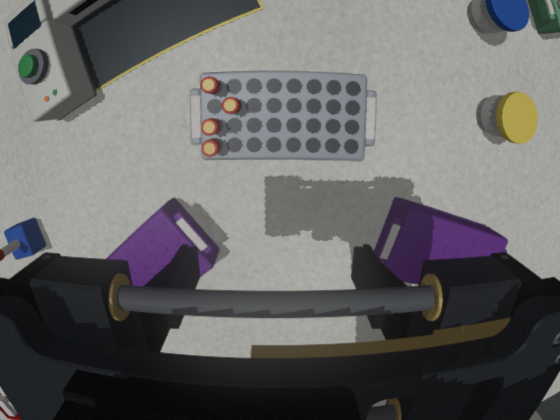

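The wrist view shows the rack with top corners at about (203,73), (366,76), (364,159) and (200,158). The two purple racks lie beside the fingers at about (217,250) and (385,265), and the button is at (32,66).

```bash
cat >> h.py <<'E'
def rackfit(c,T,px):
    # px: top corners (-x,-y),(+x,-y),(+x,+y),(-x,+y) at z=.055
    W=np.array([onz(c,p,.055,T) for p in px]);L=np.array([[-.046,-.086],[.046,-.086],[.046,.086],[-.046,.086]])
    m=W.mean(0);A=W-m;a=np.arctan2((L[:,0]*A[:,1]-L[:,1]*A[:,0]).sum(),(L*A).sum())
    res=A-L@R.from_euler('z',a).as_matrix()[:2,:2].T
    return m,np.degrees(a),np.abs(res).max()
E
python3 - <<'E'
from h import *
np.set_printoptions(precision=4,suppress=True)
T=pose(manip.get_state());w=manip.capture('wrist')
m,a,r=rackfit(w,T,[(364,159),(366,76),(203,73),(200,158)]);print('rack',m,a,r)
def tool(p,z): return (np.linalg.inv(T)@np.r_[p,z,1])[:2]
print('rack ctr in tool',tool(m,.055))
for p in[(217,247),(176,199),(385,265),(397,198),(390,240)]:
    for z in(.055,.0): print('purple',p,z,tool(onz(w,p,z,T),z))
for p,z in[((260,9),0),((97,88),0)]: print('sheet',p,onz(w,p,z,T))
E
```

```text
rack [ 0.5154 -0.1336] -12.875292150036334 0.003130901406761144
rack ctr in tool [0.0792 0.0087]
purple (217, 247) 0.055 [-0.0648 -0.0656]
purple (217, 247) 0.0 [-0.0894 -0.0765]
purple (176, 199) 0.055 [-0.0086 -0.1083]
purple (176, 199) 0.0 [-0.0238 -0.1263]
purple (385, 265) 0.055 [-0.0898  0.1303]
purple (385, 265) 0.0 [-0.1185  0.1519]
purple (397, 198) 0.055 [-0.0074  0.1349]
purple (397, 198) 0.0 [-0.0225  0.1573]
purple (390, 240) 0.055 [-0.0576  0.1323]
purple (390, 240) 0.0 [-0.081   0.1542]
sheet (260, 9) [ 0.6474 -0.135 ]
sheet (97, 88) [0.6118 0.0897]
```

jog_arm([
  [[0, 0, 1], [0, 0.009, 0.04], 0.087],
  [[0, 0, 1], [0, 0.009, 0.08], 0.087],
  [[0, 0, 1], [0, 0.009, 0.12], 0.087],
  [[0, 0, 1], [0, 0.009, 0.16], 0.087],
  [[0, 0, 1], [0, 0.009, 0.193], 0.087],
])

```text
time_s: 2.63
ee_pos: [0.4381, -0.1149, 0.027]
tcp_rot: [-0.0, 0.994, -0.112, -0.001]
force: [-0.4, -0.0, -1.3]
opening: 0.087
finger_force: 0.0
```

jog_arm([
  [[0, 0, 0], [0.008, 0, 0], 0.087],
  [[0, 0, 0], [0.016, 0, 0], 0.087],
  [[0, 0, 0], [0.021, 0, 0], 0.087],
  [[0, 0, 0], [0.026, 0, 0], 0.087],
  [[0, 0, 0], [0.03, 0, 0], 0.087],
])

```text
time_s: 3.05
ee_pos: [0.4691, -0.1233, 0.0315]
tcp_rot: [-0.0, 0.994, -0.113, 0.001]
force: [-4.1, 2.1, 2.4]
opening: 0.0871
finger_force: 2.1
```

jog_arm([
  [[0, 0, -3], [0.01, -0.0003, 0], 0.087],
  [[0, 0, -6], [0.02, -0.001, 0], 0.087],
  [[0, 0, -9], [0.0299, -0.0023, 0], 0.087],
  [[0, 0, -12], [0.0397, -0.0042, 0], 0.087],
  [[0, 0, -15], [0.0494, -0.0065, 0], 0.087],
])

```text
time_s: 3.47
ee_pos: [0.5183, -0.129, 0.0312]
tcp_rot: [0.0, 1.0, 0.018, 0.001]
force: [-2.8, -0.8, 1.0]
opening: 0.0871
finger_force: 1.0
```

```bash
python3 - <<'E'
from h import *
s=manip.get_state();print(s['ee_pos'],s['force'])
w=manip.capture('wrist');cv2.imwrite('pics/w2.png',w['img'][:,:,::-1])
E
```

```text
[ 0.51825091 -0.12897118  0.03118673] [-2.78477369 -0.79740999  1.01451135]
```

View pics/w2.png

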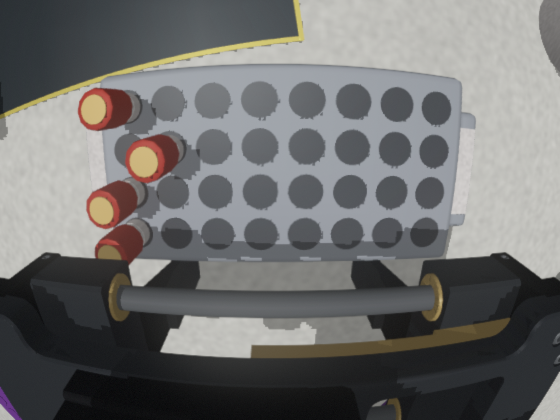

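The view shows the rack flat against both fingers and the tubes standing, so the push is stable. The rack's top edge spans x from 105 to 460.

jog_arm([
  [[0, 0, -3], [0.01, -0.0003, 0], 0.087],
  [[0, 0, -6], [0.02, -0.001, 0], 0.087],
  [[0, 0, -7], [0.0299, -0.0022, 0], 0.087],
  [[0, 0, -7], [0.0398, -0.0034, 0], 0.087],
  [[0, 0, -7], [0.0497, -0.0046, 0], 0.087],
])

```text
time_s: 3.93
ee_pos: [0.5669, -0.1219, 0.0304]
tcp_rot: [0.0, 0.997, 0.078, 0.0]
force: [-4.5, -1.6, 3.0]
opening: 0.0868
finger_force: 2.1
```

jog_arm([
  [[0, 0, 0], [0.01, 0, 0], 0.087],
  [[0, 0, 0], [0.02, 0, 0], 0.087],
  [[0, 0, 0], [0.03, 0, 0], 0.087],
  [[0, 0, 0], [0.04, 0, 0], 0.087],
  [[0, 0, 0], [0.05, 0, 0], 0.087],
])

```text
time_s: 4.35
ee_pos: [0.6166, -0.1136, 0.0295]
tcp_rot: [-0.0, 0.997, 0.078, -0.0]
force: [-4.6, -1.8, 2.8]
opening: 0.087
finger_force: 2.1
```

```bash
python3 - <<'E'
from h import *
s=manip.get_state();print(s['ee_pos'],s['tcp_rot'],s['force'])
T=pose(s);w=manip.capture('wrist');cv2.imwrite('pics/w3.png',w['img'][:,:,::-1])
E
```

```text
[ 0.61655132 -0.113578    0.02951795] [-4.90880009e-06  9.96917443e-01  7.84576644e-02 -8.41770400e-05] [-4.60432066 -1.75024338  2.77576134]
```

View pics/w3.png

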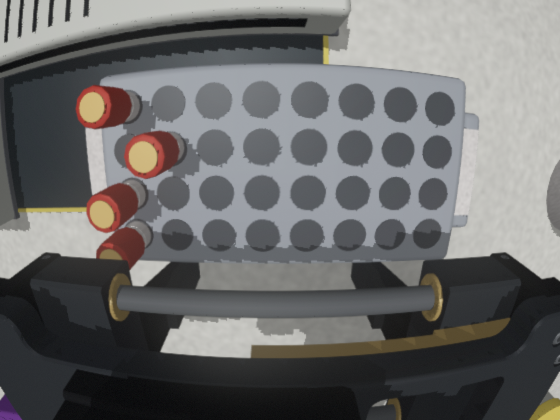

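The rack is square to the fingers and approaching the rail, which runs across the top of the image at about y 15–60. The housing is at the left edge.

jog_arm([
  [[0, 0, 0], [0.007, 0, 0], 0.087],
  [[0, 0, 0], [0.013, 0, 0], 0.087],
  [[0, 0, 0], [0.018, 0, 0], 0.087],
  [[0, 0, 0], [0.021, 0, 0], 0.087],
  [[0, 0, 0], [0.022, 0, 0], 0.087],
])

```text
time_s: 4.82
ee_pos: [0.6378, -0.1101, 0.0293]
tcp_rot: [-0.0, 0.997, 0.079, 0.0]
force: [-3.0, 0.2, 0.6]
opening: 0.087
finger_force: 1.5
```

jog_arm([
  [[0, 0, 0], [0.001, 0, 0], 0.087],
  [[0, 0, 0], [0.002, 0, 0], 0.087],
  [[0, 0, 0], [0.003, 0, 0], 0.087],
  [[0, 0, 0], [0.003, 0, 0], 0.087],
])

```text
time_s: 5.15
ee_pos: [0.6402, -0.11, 0.0294]
tcp_rot: [0.0, 0.997, 0.079, -0.0]
force: [-1.5, -0.4, -1.6]
opening: 0.087
finger_force: 1.0
```

jog_arm([
  [[0, 0, 0], [0.001, 0, 0], 0.087],
  [[0, 0, 0], [0.002, 0, 0], 0.087],
  [[0, 0, 0], [0.003, 0, 0], 0.087],
  [[0, 0, 0], [0.003, 0, 0], 0.087],
])

```text
time_s: 5.48
ee_pos: [0.6403, -0.1101, 0.0293]
tcp_rot: [-0.0, 0.997, 0.079, -0.003]
force: [-9.7, -0.9, 4.9]
opening: 0.087
finger_force: 4.9
```

jog_arm([
  [[0, 0, 0], [0.001, 0, 0], 0.087],
  [[0, 0, 0], [0.002, 0, 0], 0.087],
  [[0, 0, 0], [0.003, 0, 0], 0.087],
  [[0, 0, 0], [0.003, 0, 0], 0.087],
])

```text
time_s: 5.82
ee_pos: [0.6405, -0.1103, 0.0293]
tcp_rot: [-0.0, 0.997, 0.079, -0.006]
force: [-17.2, -1.7, 10.1]
opening: 0.0868
finger_force: 8.5
```

jog_arm([
  [[0, 0, 0], [-0.015, 0, 0], 0.087],
  [[0, 0, 0], [-0.036, 0, 0], 0.087],
  [[0, 0, 0], [-0.036, 0, -0.035], 0.087],
  [[0, 0, 0], [-0.036, 0, -0.075], 0.087],
  [[0, 0, 0], [-0.036, 0, -0.11], 0.087],
])

```text
time_s: 6.23
ee_pos: [0.6114, -0.1146, 0.1418]
tcp_rot: [0.0, 0.997, 0.078, 0.001]
force: [1.2, -0.1, 1.6]
opening: 0.0872
finger_force: 0.0
```

jog_arm([
  [[0, 0, -7], [0.017, 0.028, 0], 0.03],
  [[0, 0, -14], [0.035, 0.056, 0], 0.03],
  [[0, 0, -21], [0.052, 0.084, 0], 0.03],
  [[0, 0, -28], [0.07, 0.112, 0], 0.03],
  [[0, 0, -35], [0.087, 0.139, 0], 0.03],
])

```text
time_s: 6.65
ee_pos: [0.7207, -0.2396, 0.1407]
tcp_rot: [0.001, 0.926, 0.377, 0.002]
force: [1.2, -0.1, 0.3]
opening: 0.0618
finger_force: 0.0
```

jog_arm([
  [[0, 0, -7], [0, 0, 0], 0.03],
  [[0, 0, -14], [0, 0, 0], 0.03],
  [[0, 0, -21], [0, 0, 0], 0.03],
  [[0, 0, -28], [0, 0, 0], 0.03],
  [[0, 0, -35], [0, 0, 0], 0.03],
])

```text
time_s: 7.07
ee_pos: [0.7197, -0.2383, 0.1402]
tcp_rot: [0.001, 0.77, 0.638, 0.001]
force: [-0.1, 0.2, -1.3]
opening: 0.0326
finger_force: 0.0
```

jog_arm([
  [[0, 0, -7], [0, 0, 0], 0.03],
  [[0, 0, -14], [0, 0, 0], 0.03],
  [[0, 0, -20], [0, 0, 0], 0.03],
  [[0, 0, -20], [0, 0, 0], 0.03],
])

```text
time_s: 7.4
ee_pos: [0.7195, -0.2384, 0.1403]
tcp_rot: [0.001, 0.649, 0.761, 0.001]
force: [0.1, -0.3, 0.1]
opening: 0.0302
finger_force: 0.0
```

```bash
python3 - <<'E'
from h import *
s=manip.get_state();print(s['ee_pos'],s['tcp_rot'],s['opening'])
T=pose(s);w=manip.capture('wrist');cv2.imwrite('pics/w4.png',w['img'][:,:,::-1])
E
```

```text
[ 0.71950132 -0.23837688  0.14030369] [0.00114229 0.64853923 0.7611797  0.00101069] 0.03017899700034737
```

View pics/w4.png

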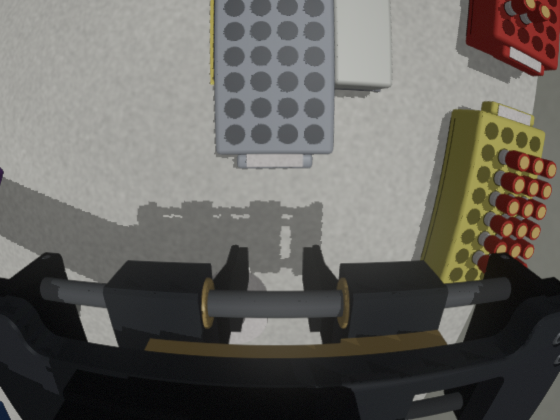

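The rack's -y end and tab are in view, with the tab at about (238–312, 165). The rack's +x wall lies along the rail at x of about 335.

```bash
python3 - <<'E'
from h import *
np.set_printoptions(precision=4,suppress=True)
T=pose(manip.get_state());w=manip.capture('wrist')
def tl(p,z): return (np.linalg.inv(T)@np.r_[onz(w,p,z,T),z,1])[:2]
for p,z in[((238,166),.05),((312,166),.05),((216,151),.055),((332,151),.055),((218,20),.055),((334,20),.055),((390,85),.045),((430,270),.055)]: print(p,tl(p,z))
E
```

```text
(238, 166) [ 0.0383 -0.0282]
(312, 166) [0.0382 0.0304]
(216, 151) [ 0.0512 -0.0445]
(332, 151) [0.0511 0.0452]
(218, 20) [ 0.1542 -0.042 ]
(334, 20) [0.1543 0.046 ]
(390, 85) [0.1062 0.0944]
(430, 270) [-0.0562  0.1467]
```

jog_arm([
  [[0, 0, 0], [0, 0.001, 0.04], 0.03],
  [[0, 0, 0], [0, 0.001, 0.08], 0.03],
  [[0, 0, 0], [0, 0.001, 0.105], 0.03],
  [[0, 0, 0], [0.012, 0.001, 0.105], 0.03],
  [[0, 0, 0], [0.02, 0.001, 0.105], 0.03],
])

```text
time_s: 7.92
ee_pos: [0.7151, -0.2169, 0.033]
tcp_rot: [-0.002, 0.65, 0.76, -0.0]
force: [0.8, 0.8, -0.5]
opening: 0.0298
finger_force: 0.0
```

jog_arm([
  [[0, 0, 0], [0.005, 0, 0], 0.03],
  [[0, 0, 0], [0.01, 0, 0], 0.03],
  [[0, 0, 0], [0.018, 0, 0], 0.03],
  [[0, 0, 0], [0.027, 0, 0], 0.03],
  [[0, 0, 0], [0.036, 0, 0], 0.03],
])

```text
time_s: 8.33
ee_pos: [0.7115, -0.1838, 0.0368]
tcp_rot: [0.002, 0.65, 0.76, 0.0]
force: [0.5, -4.1, 2.1]
opening: 0.0303
finger_force: 2.2
```

jog_arm([
  [[0, 0, 0], [0.009, 0, 0], 0.03],
  [[0, 0, 0], [0.018, 0, 0], 0.03],
  [[0, 0, 0], [0.027, 0, 0], 0.03],
  [[0, 0, 0], [0.036, 0, 0], 0.03],
  [[0, 0, 0], [0.045, 0, 0], 0.03],
])

```text
time_s: 8.75
ee_pos: [0.7044, -0.1396, 0.0365]
tcp_rot: [0.002, 0.65, 0.76, -0.0]
force: [0.3, -5.8, 5.3]
opening: 0.0299
finger_force: 2.8
```

```bash
python3 - <<'E'
from h import *
s=manip.get_state();print(s['ee_pos'],s['tcp_rot'],s['force'])
w=manip.capture('wrist');sd=manip.capture('side')
b=cv2.resize(sd['img'][165:275,145:345,::-1],None,fx=2,fy=2,interpolation=2)
a=w['img'][:,:,::-1][:,100:500];z=np.zeros((420,400,3),np.uint8);z[:220]=b
cv2.imwrite('pics/w5.png',np.hstack([a,z]))
E
```

```text
[ 0.70442792 -0.13958664  0.03653873] [ 2.07774594e-03  6.49770259e-01  7.60127803e-01 -1.25801598e-04] [ 0.31849552 -5.7610153   5.29193649]
```

View pics/w5.png

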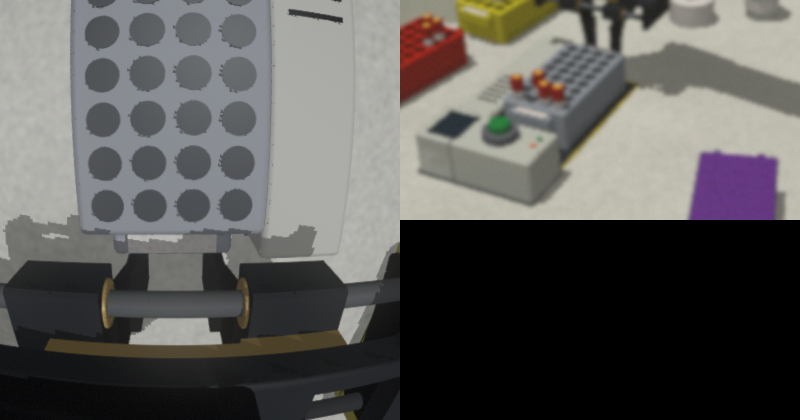

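The rack is sliding along the rail with the tubes standing, and about 38 mm remain to the housing.

jog_arm([
  [[0, 0, 0], [0.009, 0, 0], 0.03],
  [[0, 0, 0], [0.018, 0, 0], 0.03],
  [[0, 0, 0], [0.026, 0, 0], 0.03],
  [[0, 0, 0], [0.031, 0, 0], 0.03],
  [[0, 0, 0], [0.033, 0, 0], 0.03],
])

```text
time_s: 9.27
ee_pos: [0.6986, -0.1053, 0.0351]
tcp_rot: [0.0, 0.649, 0.761, 0.0]
force: [0.4, -5.1, 3.0]
opening: 0.0297
finger_force: 2.4
```

jog_arm([
  [[0, 0, 0], [0.001, 0, 0], 0.03],
  [[0, 0, 0], [0.002, 0, 0], 0.03],
  [[0, 0, 0], [0.003, 0, 0], 0.03],
  [[0, 0, 0], [0.004, 0, 0], 0.03],
  [[0, 0, 0], [0.004, 0, 0], 0.03],
])

```text
time_s: 9.68
ee_pos: [0.698, -0.1036, 0.0349]
tcp_rot: [0.001, 0.65, 0.76, -0.0]
force: [1.0, -5.3, 4.6]
opening: 0.0301
finger_force: 2.7
```

jog_arm([
  [[0, 0, 0], [0.001, 0, 0], 0.03],
  [[0, 0, 0], [0.002, 0, 0], 0.03],
  [[0, 0, 0], [0.003, 0, 0], 0.03],
  [[0, 0, 0], [0.003, 0, 0], 0.03],
])

```text
time_s: 10.02
ee_pos: [0.6979, -0.1035, 0.035]
tcp_rot: [0.002, 0.65, 0.76, -0.001]
force: [2.2, -8.7, 3.5]
opening: 0.0298
finger_force: 4.5
```

jog_arm([
  [[0, 0, 0], [0.002, 0, 0], 0.03],
  [[0, 0, 0], [0.004, 0, 0], 0.03],
  [[0, 0, 0], [0.004, 0, 0], 0.03],
])

```text
time_s: 10.27
ee_pos: [0.6979, -0.1034, 0.0351]
tcp_rot: [0.005, 0.651, 0.759, -0.002]
force: [3.3, -14.7, 1.5]
opening: 0.0299
finger_force: 7.1
```

jog_arm([
  [[0, 0, 0], [-0.015, 0, 0], 0.03],
  [[0, 0, 0], [-0.04, 0, 0], 0.03],
  [[0, 0, 0], [-0.04, 0, -0.035], 0.05],
  [[0, 0, 0], [-0.04, 0, -0.075], 0.07],
  [[0, 0, 0], [-0.04, 0, -0.11], 0.087],
])

```text
time_s: 10.68
ee_pos: [0.7021, -0.1328, 0.1443]
tcp_rot: [-0.003, 0.649, 0.76, 0.001]
force: [0.6, -0.5, 1.4]
opening: 0.0426
finger_force: 0.0
```

jog_arm([
  [[0, 0, 7], [0.026, -0.018, 0], 0.087],
  [[0, 0, 14], [0.052, -0.035, 0], 0.087],
  [[0, 0, 21], [0.078, -0.053, 0], 0.087],
  [[0, 0, 28], [0.104, -0.07, 0], 0.087],
  [[0, 0, 35], [0.13, -0.088, 0], 0.087],
])

```text
time_s: 11.1
ee_pos: [0.5937, -0.0166, 0.1434]
tcp_rot: [-0.002, 0.849, 0.528, -0.0]
force: [-0.2, 0.3, -0.4]
opening: 0.0753
finger_force: 0.0
```

jog_arm([
  [[0, 0, 7], [0, 0, 0], 0.087],
  [[0, 0, 14], [0, 0, 0], 0.087],
  [[0, 0, 21], [0, 0, 0], 0.087],
  [[0, 0, 28], [0, 0, 0], 0.087],
  [[0, 0, 35], [0, 0, 0], 0.087],
])

```text
time_s: 11.52
ee_pos: [0.5947, -0.0176, 0.1435]
tcp_rot: [-0.002, 0.969, 0.248, -0.001]
force: [-0.4, -0.5, -0.5]
opening: 0.0867
finger_force: 0.0
```

jog_arm([
  [[0, 0, 7], [0, 0, 0], 0.087],
  [[0, 0, 14], [0, 0, 0], 0.087],
  [[0, 0, 20], [0, 0, 0], 0.087],
  [[0, 0, 20], [0, 0, 0], 0.087],
])

```text
time_s: 11.85
ee_pos: [0.5948, -0.0179, 0.1435]
tcp_rot: [-0.001, 0.997, 0.078, -0.001]
force: [-0.3, -0.5, -0.4]
opening: 0.0871
finger_force: 0.0
```

```bash
python3 - <<'E'
from h import *
np.set_printoptions(precision=4,suppress=True)
s=manip.get_state();T=pose(s);w=manip.capture('wrist');cv2.imwrite('pics/w6.png',w['img'][:,:,::-1])
print(s['ee_pos'],R.from_matrix(T[:3,:3]).as_matrix()[:2,0],s['opening'])
h=cv2.cvtColor(w['img'],cv2.COLOR_RGB2HSV);m=cv2.inRange(h,(50,120,50),(80,255,255))
n,l,st,ce=cv2.connectedComponentsWithStats(m)
for i in range(1,n):
    if st[i,4]>25: print(ce[i],st[i,4],onz(w,ce[i],.07,T))
E
```

```text
[ 0.5948 -0.0179  0.1435] [0.9879 0.155 ] 0.08707574888601298
```

View pics/w6.png

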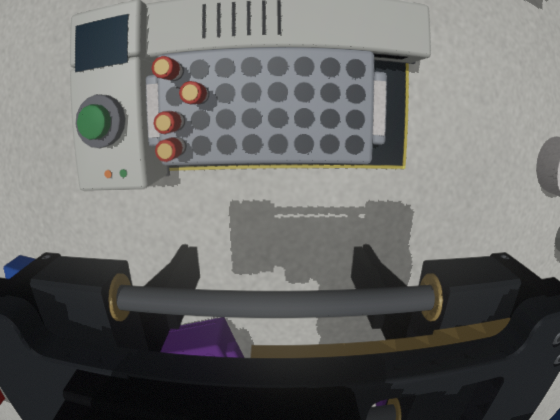

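The rack sits on its sheet, with its tab at the housing (150,105) and its wall on the rail. I'll finish with a short press against the wall to seat it flush.

jog_arm([
  [[0, 0, 0], [0, 0, 0.04], 0.087],
  [[0, 0, 0], [0, 0, 0.08], 0.087],
  [[0, 0, 0], [0, 0, 0.113], 0.087],
  [[0, 0, 0], [0.012, 0, 0.113], 0.087],
  [[0, 0, 0], [0.024, 0, 0.113], 0.087],
])

```text
time_s: 12.32
ee_pos: [0.6161, -0.0151, 0.0276]
tcp_rot: [-0.001, 0.997, 0.08, -0.004]
force: [0.8, -0.1, -0.5]
opening: 0.0872
finger_force: 0.0
```

jog_arm([
  [[0, 0, 0], [0.003, 0, 0], 0.087],
  [[0, 0, 0], [0.006, 0, 0], 0.087],
  [[0, 0, 0], [0.009, 0, 0], 0.087],
  [[0, 0, 0], [0.012, 0, 0], 0.087],
  [[0, 0, 0], [0.012, 0, 0], 0.087],
])

```text
time_s: 12.73
ee_pos: [0.6245, -0.0146, 0.0308]
tcp_rot: [-0.0, 0.997, 0.08, -0.007]
force: [-15.4, -1.5, 10.2]
opening: 0.0871
finger_force: 7.7
```

jog_arm([
  [[0, 0, 0], [-0.02, 0, 0], 0.087],
  [[0, 0, 0], [-0.045, 0, 0], 0.087],
  [[0, 0, 0], [-0.045, 0, -0.035], 0.087],
  [[0, 0, 0], [-0.045, 0, -0.075], 0.05],
  [[0, 0, 0], [-0.045, 0, -0.113], 0.0],
])

```text
time_s: 13.15
ee_pos: [0.5852, -0.0211, 0.1458]
tcp_rot: [-0.0, 0.997, 0.079, -0.001]
force: [0.8, -0.5, -0.0]
opening: 0.0801
finger_force: 0.0
```

```bash
python3 - <<'E'
from h import *
np.set_printoptions(precision=4,suppress=True)
s=manip.get_state();T=pose(s);w=manip.capture('wrist');Ti=np.linalg.inv(T)
print(s['ee_pos'],T[:2,0])
h=cv2.cvtColor(w['img'],cv2.COLOR_RGB2HSV);m=cv2.inRange(h,(50,80,30),(95,255,255))
n,l,st,ce=cv2.connectedComponentsWithStats(m)
for i in range(1,n):
    if st[i,4]>100:
        for z in (.066,.074):
            p=onz(w,ce[i],z,T);print(ce[i],st[i],p,'tool',(Ti@np.r_[p,z,1])[:3])
# edges in the two views for height
for nme in('side','scene'):
    c=manip.capture(nme);h=cv2.cvtColor(c['img'],cv2.COLOR_RGB2HSV);m=cv2.inRange(h,(50,100,40),(90,255,255))
    n,l,st,ce=cv2.connectedComponentsWithStats(m)
    for i in range(1,n):
        if st[i,4]>25: print(nme,ce[i],st[i,4],onz(c,ce[i],.066),onz(c,ce[i],.074))
E
```

```text
[ 0.5852 -0.0211  0.1458] [0.9875 0.1574]
[ 91.6352 108.2949] [ 76  92  33  34 858] [0.6544 0.1419] tool [ 0.094  -0.15    0.0798]
[ 91.6352 108.2949] [ 76  92  33  34 858] [0.6548 0.1369] tool [ 0.0937 -0.145   0.0718]
side [194.1406 227.1562] 64 [0.6656 0.1224] [0.6567 0.1311]
scene [253.6545 282.7909] 110 [0.6501 0.1286] [0.6522 0.133 ]
```

jog_arm([
  [[0, 0, 0], [0.02, -0.03, 0], 0.0],
  [[0, 0, 0], [0.042, -0.065, 0], 0.0],
  [[0, 0, 0], [0.065, -0.1, 0], 0.0],
  [[0, 0, 0], [0.085, -0.13, 0], 0.0],
  [[0, 0, 0], [0.094, -0.1435, 0], 0.0],
])

```text
time_s: 13.72
ee_pos: [0.6567, 0.1426, 0.1431]
tcp_rot: [-0.002, 0.997, 0.082, -0.001]
force: [-0.4, 0.2, -0.2]
opening: 0.0362
finger_force: 0.0
```

jog_arm([
  [[0, 0, 0], [0, 0, 0], 0.0],
  [[0, 0, 0], [0, 0, 0.02], 0.0],
  [[0, 0, 0], [0, 0, 0.04], 0.0],
  [[0, 0, 0], [0, 0, 0.055], 0.0],
  [[0, 0, 0], [0, 0, 0.055], 0.0],
])

```text
time_s: 14.13
ee_pos: [0.6536, 0.133, 0.0845]
tcp_rot: [0.001, 0.997, 0.078, -0.004]
force: [-1.4, 0.1, -1.8]
opening: 0.0041
finger_force: 0.0
```

jog_arm([
  [[0, 0, 0], [0, 0.0, 0], 0.0],
  [[0, 0, 0], [0, 0, 0.002], 0.0],
  [[0, 0, 0], [0, 0, 0.004], 0.0],
  [[0, 0, 0], [0, 0, 0.006], 0.0],
  [[0, 0, 0], [0, 0, 0.008], 0.0],
])

```text
time_s: 14.55
ee_pos: [0.6577, 0.1352, 0.0823]
tcp_rot: [-0.0, 0.997, 0.078, 0.001]
force: [-0.7, -0.4, 1.5]
opening: 0.0003
finger_force: 0.7
```

jog_arm([
  [[0, 0, 0], [0, 0.0, 0.001], 0.0],
  [[0, 0, 0], [0, 0, 0.002], 0.0],
  [[0, 0, 0], [0, 0, 0.003], 0.0],
  [[0, 0, 0], [0, 0, 0.004], 0.0],
  [[0, 0, 0], [0, 0, 0.004], 0.0],
])

```text
time_s: 14.97
ee_pos: [0.6577, 0.1353, 0.0781]
tcp_rot: [-0.0, 0.997, 0.078, 0.001]
force: [-0.0, -0.0, 3.6]
opening: 0.0008
finger_force: 1.9
```

jog_arm([
  [[0, 0, 0], [0, 0.0, 0.001], 0.0],
  [[0, 0, 0], [0, 0, 0.002], 0.0],
  [[0, 0, 0], [0, 0, 0.003], 0.0],
  [[0, 0, 0], [0, 0, 0.004], 0.0],
  [[0, 0, 0], [0, 0, 0.004], 0.0],
])

```text
time_s: 15.38
ee_pos: [0.6578, 0.1353, 0.0763]
tcp_rot: [-0.0, 0.997, 0.078, 0.001]
force: [-3.8, -1.2, 14.4]
opening: 0.0006
finger_force: 7.2
```

jog_arm([
  [[0, 0, 0], [0, 0.0, 0.001], 0.0],
  [[0, 0, 0], [0, 0, 0.002], 0.0],
  [[0, 0, 0], [0, 0, 0.003], 0.0],
  [[0, 0, 0], [0, 0, 0.003], 0.0],
])

```text
time_s: 15.72
ee_pos: [0.6579, 0.1353, 0.0761]
tcp_rot: [-0.0, 0.997, 0.078, 0.001]
force: [-9.2, -2.3, 25.4]
opening: 0.0005
finger_force: 13.1
```

The button has bottomed: about 6 mm of travel, then a hard stop at 25 N. Now I'll release it and check.

jog_arm([
  [[0, 0, 0], [0, 0, -0.015], 0.0],
  [[0, 0, 0], [0, 0, -0.04], 0.0],
  [[0, 0, 0], [0, 0, -0.08], 0.0],
  [[0, 0, 0], [0, 0, -0.1], 0.0],
])

```text
time_s: 16.05
ee_pos: [0.6578, 0.1356, 0.1737]
tcp_rot: [-0.0, 0.997, 0.079, 0.001]
force: [1.2, 0.4, 2.5]
opening: 0.0005
finger_force: 0.0
```

jog_arm([
  [[0, 0, 0], [-0.03, 0.03, 0], 0.0],
  [[0, 0, 0], [-0.05, 0.06, 0], 0.0],
  [[0, 0, 0], [-0.06, 0.09, 0], 0.0],
  [[0, 0, 0], [-0.07, 0.12, 0], 0.0],
  [[0, 0, 0], [-0.07, 0.12, 0], 0.0],
])

```text
time_s: 16.47
ee_pos: [0.6051, -0.0039, 0.1699]
tcp_rot: [0.003, 0.997, 0.073, -0.001]
force: [0.2, -1.4, -0.1]
opening: 0.0003
finger_force: 0.0
```

```bash
python3 - <<'E'
from h import *
np.set_printoptions(precision=4,suppress=True)
s=manip.get_state();T=pose(s);w=manip.capture('wrist');print(s['ee_pos'],s['force'])
# cut grey-blue rack mask vs station to measure; green button state
h=cv2.cvtColor(w['img'],cv2.COLOR_RGB2HSV)
def lines(m):
    k=max(cv2.findContours(m,0,2)[0],key=cv2.contourArea);return cv2.boundingRect(k),cv2.contourArea(k),k
m=cv2.inRange(h,(105,25,70),(130,110,220));m=cv2.morphologyEx(m,3,np.ones((13,13)))
b,a,k=lines(m);print('rack',b,a)
P=np.array([onz(w,p[0],.055,T) for p in k],np.float32);r=cv2.minAreaRect(P);print('rect',r)
ang=r[2];c,sn=.9877,.1564
d=P-np.array([.7098,.1085]);print('x max',np.percentile(d@[c,sn],98),'y max/min',(d@[-sn,c]).max(),(d@[-sn,c]).min())
np.save('w7.npy',w['img'])
E
```

```text
[ 0.6051 -0.0039  0.1699] [ 0.1935 -1.3759 -0.0635]
rack (552, 397, 8, 8) 21.5
rect ((0.25872063636779785, -0.6776025891304016), (0.03776540979743004, 0.02116292715072632), 80.08875274658203)
x max -0.5534555272598124 y max/min -0.6868280652403642 -0.7203193617105293
```

```bash
python3 - <<'E'
from workcell import manip
print(manip.hand_in())
E
```

```text
the job is handed in; nothing more can be done
None
```

I pushed the rack home and pressed and released the button. I handed the job in at about 16.5 s. Each push stalled firmly, against the rail at about 15 N and the housing at about 15 N, and the button bottomed after about 6 mm. The tubes were standing in my last picture, taken before the final wall press and the button press. My numeric image check after the button press failed, so the final position rests on contact forces rather than a picture.

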